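# Prop the drying-box hood in a woodblock print workshop

## Task

The hood of the green print-drying box stands raised on its stiff hinge: swing the steel prop rod with the red grip up to its stop, then lower the hood by its black bar until the yellow socket is seated on the rod's ball tip, so that the rod holds the hood open. Never let the hood go down past the rod, leave the black-gripped vent lever on the other side alone, and do not knock over or push about the ink jar and the fibre brush.

Things in the scene. Friction and masses are not known exactly. Their poses are not given: they have to be found in the camera images.
- dryer: Green sheet-metal print-drying box fixed to the table, 300 mm deep (its x) by 320 mm wide (its y) by 100 mm high, origin at the centre of its underside. Its x axis points horizontally away from its front (front faces the robot), y to its left, z up. It stands anywhere within about 80 by 150 mm and turned up to 15 degrees, and does not move.
- hood (a joint): Hood angle in rad: 0 = shut (level), growing as the hood opens. The hood is a green panel 270 mm long, hinged along the far top edge of the box; it starts raised 0.70 to 0.80, and its stiff hinge (about 1.2 N m friction) holds it wherever it is left. With the socket seated on the upright rod it reads about 0.52.
- hood_hinge (a point): Middle of the hood's hinge line (which runs along the box's y axis) on the far top edge of the box; box frame (150, 0, 100) mm.
- hood_bar (a point): Middle of the hood's black grab bar, a 14 mm round bar 138 mm long, parallel to the hinge and 310 mm from it, 40 mm clear beyond the hood's free edge; pinch from above with the fingers closing along the box's x; it lies 300 to 326 mm above the table at the start. It moves on an arc about hood_hinge, up as the hood angle grows; pinch it lightly (it turns in the fingers).
- socket (a point): Where the centre of the rod's ball belongs inside the yellow socket on the hood's right (-y) edge: a flared inverted channel, 30 mm wide at its ceiling and 46 mm at its mouth, 220 mm from the hinge; the ceiling lies 8 mm beyond this point, the mouth about 11 mm before it, opening at right angles to the hood on its under side.
- prop_rod (a joint): Prop rod angle in rad above level: 0 = level, lying back along the box's right side and pointing away from the robot; grows as the tip is swung up; stop at 1.057 (rod leaning back 30 degrees from vertical), where it lines up with the socket. Starts at 0.08 to 0.35. A friction pivot (about 0.16 N m) holds it wherever it is left.
- rod_pivot (a point): Pivot of the prop rod on the box's right (-y) side, box frame (-120, -176, 71) mm; the pivot axis runs along the box's y.
- rod_handle (a point): Grip point on the red grip of the prop rod: an 18 mm round, 46 mm long sleeve on a cross pin which stands out sideways (the box's -y) from the rod, 90 mm from the pivot; this point lies 74 mm out from the rod, mid-sleeve. Pinch from above, fingers closing along the box's x; the sleeve must turn between the fingers as the rod swings, so pinch lightly (20 N); if it lags, go on a little until the joint reads its stop.
- rod_tip (a point): Centre of the 16 mm ball at the free end of the 10 mm steel prop rod, 160 mm from its pivot.
- vent_grip (a point): Middle of the black grip, 18 mm thick, of the short vent lever on the box's left (+y) side. Not to be moved.
- ink_jar: Bystander: loose amber ink jar with a black cap, 64 mm across, 110 mm tall, on the table to the front left of the box; origin at the centre of its underside.
- fibre_brush: Bystander: loose dark-brown palm-fibre brush standing on its 92 mm foot, 195 mm tall, on the table to the front left of the box; origin at the centre of its underside.

How it is judged:
By the outcome, as a careful person would: the job done as asked, in the order asked, and still so for the second after the job is handed in, with the robot touching nothing.
It also fails if it takes over 54 s, if anything falls off the work surface, if the arm or the gripper's body presses on something with over 40 N, if the wrist force passes 120 N, or if a joint passes its speed limit or range.

## Robot

A 6-joint arm with a two-finger parallel gripper is mounted at the origin on the work surface. World frame = base frame: x ahead of the robot, y to its left, z up, the work surface at z = 0. Lengths are in m, angles in rad, forces in N, time in s.
With the tool pointing down it reaches from about 0.375 to 0.9 m from the base axis. Payload 3.1 kg.
Tool frame: the origin (TCP) lies at the very end of the fingers, on their centre line; the grasp point (between the pads) lies 19 mm behind it (robot.grip_depth is the distance from the TCP to the grasp point, in m); z points along the fingers, y is the direction in which the jaws open and shut (so a half turn about z gives the same grasp; the last joint's range is limited). The gripper opens to 87 mm and grips with 3 to 60 N. Pads are 19 mm wide; open, the fingers measure 117 mm over their backs; the gripper's body (75 mm by 190 mm) begins 51 mm behind the grasp point.
Start: joints at [-1.498, 0.527, 1.433, -0, 1.181, -0.178], TCP at [0.155, -0.605, 0.223] pointing down, gripper open.
Joint ranges: [-3.08, 3.08], [-0.75, 2.2], [0.22, 2.44], [-1.43, 4.57], [0, 2.65], [-2.85, 2.85]. Speed limits (rad/s): [2.79, 2.79, 3.14, 3.14, 3.14, 3.14].

## Interface

Orientations are given as a unit quaternion [x, y, z, w].
In Python, from rig import robot gives the robot as it stands.
- The arm moves only by the tool drive_tool, never from a script. Its argument "series" is a list of rows, each a list of 7 numbers: the shift along the tool's x, y, z in m, then the turn, a rotation vector about the tool's x, y, z in degrees, then the opening, from 0 (shut) to 1 (fully open). A call has 1 to 5 rows; each row shifts and turns the commanded pose from where the row before left it, along the tool's axes as they then stand; what a row does not reach is not made up. A row lasts 1/8 s, in which the tool goes at most 62.5 mm and 10.7 degrees, less where a joint would pass 70% of its speed; a pose out of reach is approached as far as the arm can. A call is refused whole if a number of a shift passes 0.0625 or a number of a turn 10.7, either way. A call with a gripper value outside its range is refused whole. The fingers move at their own pace and stop on an object; "squeeze" is the grip in N (left out, the last holds). Time passes only in rows, so rows that do not move let the fingers close. It gives the time, the measured TCP pose, the force and the opening at its end, in the units of the state.
- robot.get_obs(): the state, without advancing time (a new reading comes with each control period).
- robot.camera(name): name is "scene" or "top" or "wrist"; returns (picture, depth): 400x640x3 uint8, blue, green, red; 400x640 float32, m along the optical axis (not along the pixel's ray), 0 where there is no reading.
- robot.camera_model(name): a dict with "fx", "fy", "cx", "cy" (pixels), "k1" (the pictures are not rectified: a ray, as slopes to the right and down, at radius r is drawn at 1 + k1 r^2 times it, then the intrinsics apply), "R" (3x3) and "t" (3): a world point X has camera coordinates R X + t. Camera axes: x right, y down, z forward; pixel columns grow to the right and rows downward; lengths in m; the calibration is good to about 2 mm. A picture is of the moment at which its call begins: read the wrist's pose just before it. camera_model takes no time and is no camera call; for the wrist camera it gives the pose at the moment of the call.
- robot.hand_in(): hands the job in, once; it reports no verdict.
The state is a dict: "time": time; "q": joint angles; "joint_velocities": joint speeds; "joint_torque": joint torques, N m; "position": TCP position; "tool_rot": TCP orientation; "ft_force": force on the tool from outside, world axes, zero at the start; "moment": the same for the moment, N m; "grip_width": finger opening in m.
Only numpy, scipy, OpenCV 4.12 (cv2) and the standard library are available. Lean on these libraries where they do the work, as an engineer would, in place of code of your own. Each camera call takes 0.05 s, during which the arm holds its last target. There are 200 camera calls.

## Working session

There is one attempt and no reset: what is moved stays moved. The work goes in short steps, Python scripts to look and compute and a tool call to move; the robot and the scene stay as the last step left them, time stands still between calls to the robot, and variables do not carry over. Pictures are saved under pics/ and viewed, about 8 in all and at most 12, crops included, and the job is handed in when it is done.

Besides the shell and the picture viewer there is one more tool, called after "Emit:" in YAML: its name, and indented under it one key for each argument. drive_tool: Moves the arm, as the interface text tells. Its arguments: {"type":"object","properties":{"series":{"type":"array"},"squeeze":{"type":"number"}},"required":["series"]}

```bash
mkdir -p pics; ls; cat > h.py <<'E'
import numpy as np, cv2
from rig import robot
from scipy.spatial.transform import Rotation as Ro
def pts(name):
    m=robot.camera_model(name); im,d=robot.camera(name)
    v,u=np.mgrid[0:400,0:640].astype(float)
    K=np.array([[m['fx'],0,m['cx']],[0,m['fy'],m['cy']],[0,0,1]])
    x=(u-m['cx'])/m['fx']; y=(v-m['cy'])/m['fy']; xd,yd=x.copy(),y.copy()
    for _ in range(10):
        s=1+m['k1']*(x*x+y*y); x=xd/s; y=yd/s
    P=np.stack([x*d,y*d,d],-1)
    W=(P-np.array(m['t']))@np.array(m['R'])
    W[d==0]=np.nan
    return im,d,W
E
python3 - <<'E'
from h import *
for n in ['scene','top']:
    im,d,W=pts(n); cv2.imwrite(f'pics/{n}0.png',im); np.save(f'{n}0.npy',W)
    m=robot.camera_model(n); print(n,-np.array(m['R']).T@np.array(m['t']),m['fx'])
print(robot.get_obs())
E
```

```text
pics
scene [ 0.6713845  -0.18819052  1.0206291 ] 447.08292011677196
top [0.49596174 0.11808328 1.07824831] 367.24693078570226
{'time': 0.1, 'q': array([-1.49848277e+00,  5.28363251e-01,  1.43375694e+00, -3.12697466e-05,
        1.18138333e+00, -1.78497352e-01]), 'joint_velocities': array([ 7.45843012e-05,  8.77211955e-05, -2.03074608e-03, -1.41198963e-04,
       -1.54295374e-04,  5.13964201e-04]), 'joint_torque': array([-4.08207907e-04, -4.40986526e+01, -1.77150536e+01,  6.34172140e-02,
        5.33880503e-02, -4.49851484e-05]), 'position': array([ 0.15509251, -0.60478446,  0.22168107]), 'tool_rot': array([ 9.92145839e-01,  1.25082860e-01,  3.62634924e-05, -9.54851042e-04]), 'ft_force': array([-0.28190243, -0.53227079,  0.69436166]), 'moment': array([-0.02465394,  0.02555369,  0.06877112]), 'grip_width': 0.08694914223748523}
```

View pics/scene0.png

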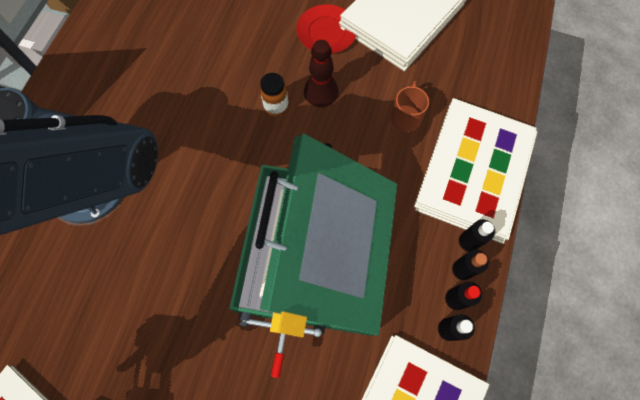

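View pics/top0.png

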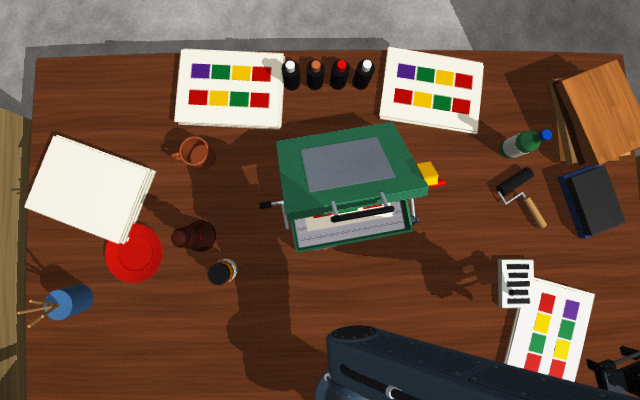

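Scene picture: black bar from (275,175) to (260,247), yellow socket (288,325), red grip (277,365), rod ball (318,332), rod pivot (243,320). Jar and brush are at (272,92) and (320,75), well clear of these.

```bash
python3 - <<'E'
from h import *
W=np.load('scene0.npy'); im=cv2.imread('pics/scene0.png').astype(int); b,g,r=im[...,0],im[...,1],im[...,2]
V,U=np.mgrid[0:400,0:640]
def box(u0,u1,v0,v1): return (U>=u0)&(U<=u1)&(V>=v0)&(V<=v1)
fin=np.isfinite(W[...,2])
def line(P):
    c=np.median(P,0); P=P[np.linalg.norm(P-c,axis=1)<.12]; c=P.mean(0)
    d=np.linalg.svd(P-c)[2][0]; s=(P-c)@d; return c,d,s.min(),s.max(),len(P),c+d*(s.min()+s.max())/2
bar=box(250,285,165,252)&(np.maximum(np.maximum(r,g),b)<45)&fin&(W[...,2]>.27)
print('bar',line(W[bar]))
red=box(262,290,345,382)&(r>120)&(g<70)&(b<70)&fin&(W[...,2]>.05)
P=W[red];print('red',line(P),P.min(0),P.max(0))
yel=box(265,312,305,345)&(r>150)&(g>110)&(b<90)&fin
print('yel',W[yel].mean(0),W[yel].min(0),W[yel].max(0))
# window + hood plane
win=box(310,365,190,285)&fin; P=W[win];c=P.mean(0);n=np.linalg.svd(P-c,full_matrices=False)[2][2];n*=np.sign(n[2])
print('hood plane',c,n,'theta',np.arccos(n[2]),'yaw',np.degrees(np.arctan2(n[1],n[0])))
met=box(310,326,325,340)
for v in range(322,342,3): print([tuple(np.round(W[v,u],3)) for u in (312,316,320,324)])
x=robot.camera_model('scene')
T=np.load('top0.npy');it=cv2.imread('pics/top0.png').astype(int)
m=(it[...,2]>120)&(it[...,1]<70)&(it[...,0]<70)&(U>425)&(U<450)&(V>175)&(V<195); print('top red',T[m].mean(0),m.sum())
m=(it.max(2)<45)&(U>325)&(U<398)&(V>200)&(V<225)&(T[...,2]>.27); print('top bar',line(T[m]))
cv2.imwrite('pics/c.png',cv2.resize(cv2.imread('pics/scene0.png')[290:395,215:345],None,fx=5,fy=5,interpolation=2))
E
```

```text
bar (array([ 0.51853677, -0.00396987,  0.31410578]), array([ 1.50943110e-01, -9.88542355e-01,  4.36466804e-04]), np.float64(-0.0685243427211001), np.float64(0.06649775498803068), 548, array([ 0.51838382, -0.00296818,  0.31410534]))
red (array([ 0.6013576 , -0.24187838,  0.10508576]), array([ 0.14439528, -0.98947069,  0.00988751]), np.float64(-0.02273281720881362), np.float64(0.022571651062136686), 219, array([ 0.60134597, -0.24179864,  0.10508496])) [ 0.59030154 -0.26473297  0.09725358] [ 0.61196013 -0.2193993   0.11102222]
yel [ 0.60874218 -0.16579289  0.25508961] [ 0.55063354 -0.18562733 -0.00237456] [ 0.63794373 -0.14506499  0.27673983]
hood plane [0.64148869 0.01307957 0.20569037] [0.65217288 0.09988302 0.75146119] theta 0.7205223589233779 yaw 8.707429508027857
[(np.float64(0.64), np.float64(-0.143), np.float64(0.101)), (np.float64(0.648), np.float64(-0.14), np.float64(0.1)), (np.float64(0.657), np.float64(-0.144), np.float64(0.206)), (np.float64(0.664), np.float64(-0.141), np.float64(0.204))]
[(np.float64(0.639), np.float64(-0.145), np.float64(0.008)), (np.float64(0.649), np.flo
[... 918 characters left out ...]
-0.001)), (np.float64(0.656), np.float64(-0.166), np.float64(0.001)), (np.float64(0.664), np.float64(-0.163), np.float64(0.001)), (np.float64(0.672), np.float64(-0.16), np.float64(0.003))]
[(np.float64(0.649), np.float64(-0.175), np.float64(0.001)), (np.float64(0.657), np.float64(-0.172), np.float64(0.0)), (np.float64(0.666), np.float64(-0.169), np.float64(0.002)), (np.float64(0.674), np.float64(-0.166), np.float64(-0.0))]
top red [ 0.60305645 -0.25506616  0.08415029] 75
top bar (array([ 0.51777023, -0.00154068,  0.3128696 ]), array([-0.15364251,  0.98812029,  0.00350402]), np.float64(-0.06726092450872775), np.float64(0.06635792395475779), 340, array([ 0.5178396 , -0.00198682,  0.31286802]))
```

View pics/c.png

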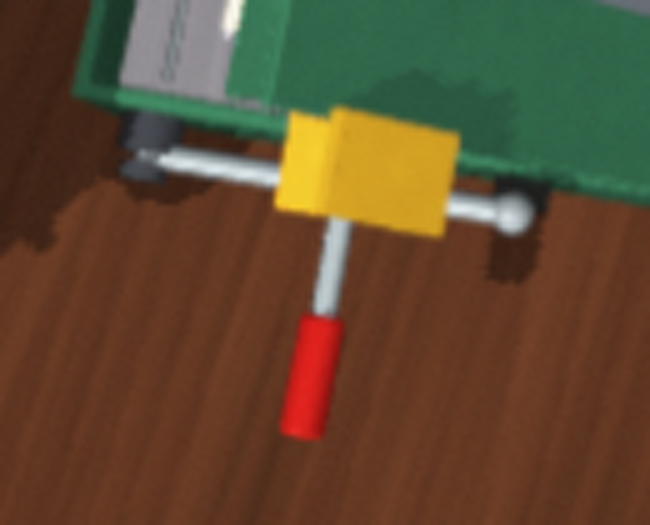

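The crop confirms the layout: pivot at crop (150,160), ball at (515,215), red grip at (312,378), with the socket above the rod. The measured points agree: box yaw 8.7°, hood about 0.72, rod about 0.30. The handle predicted from the box model is (0.602,-0.242,0.098), matching the measurement.

```bash
cat >> h.py <<'E'
H=np.array([.746,.0325,.1]); bx=np.array([.9885,.151,0]); by=np.array([-.151,.9885,0]); bz=np.array([0,0,1.])
O=H-.15*bx-.1*bz
def B(x,y,z): return O+x*bx+y*by+z*bz
def plan(tgt,n,a=98.7):
    """rows to bring grasp point to tgt (tool down, tool-x heading a deg)"""
    o=robot.get_obs(); R=Ro.from_quat(o['tool_rot']); p=np.array(o['position'])
    Rt=Ro.from_matrix(np.array([[np.cos(np.radians(a)),np.sin(np.radians(a)),0],[np.sin(np.radians(a)),-np.cos(np.radians(a)),0],[0,0,-1]]).T)
    tcp=np.array(tgt)-[0,0,.019]
    rv=(R.inv()*Rt).as_rotvec()/n
    d=(tcp-p)/n; print('tcp goal',tcp.round(4),'now',p.round(4),'F',o['ft_force'].round(1),'w',round(o['grip_width'],4),'t',round(o['time'],2),'q',o['q'].round(2))
    for i in range(n):
        s=(R*Ro.from_rotvec(rv*i)).inv().apply(d); print(s.round(4).tolist(),np.degrees(rv).round(2).tolist())
E
python3 - <<'E'
from h import *
g=B(-.120+.0858,-.176-.080,.098); print(g)
plan(g+[0,0,.143],10)
E
```

```text
[ 0.6025743 -0.2483702  0.098    ]
tcp goal [ 0.6026 -0.2484  0.222 ] now [ 0.1551 -0.6048  0.2217] F [-0.3 -0.5  0.7] w 0.0869 t 0.1 q [-1.5   0.53  1.43 -0.    1.18 -0.18]
[0.0522, -0.0234, 0.0] [-0.01, -0.01, -8.43]
[0.0551, -0.0155, 0.0] [-0.01, -0.01, -8.43]
[0.0567, -0.0073, 0.0] [-0.01, -0.01, -8.43]
[0.0572, 0.0011, -0.0] [-0.01, -0.01, -8.43]
[0.0564, 0.0095, -0.0] [-0.01, -0.01, -8.43]
[0.0544, 0.0177, -0.0] [-0.01, -0.01, -8.43]
[0.0512, 0.0255, -0.0] [-0.01, -0.01, -8.43]
[0.0469, 0.0327, -0.0] [-0.01, -0.01, -8.43]
[0.0416, 0.0392, -0.0] [-0.01, -0.01, -8.43]
[0.0354, 0.0449, -0.0] [-0.01, -0.01, -8.43]
```

Emit:
drive_tool:
  series:
    - [0.052,-0.023,0,0,0,-8.4,1]
    - [0.055,-0.016,0,0,0,-8.4,1]
    - [0.057,-0.007,0,0,0,-8.4,1]
    - [0.057,0.001,0,0,0,-8.4,1]
    - [0.056,0.01,0,0,0,-8.4,1]
  squeeze: 20

```text
time: 0.72
position: [0.3801, -0.4268, 0.2222]
tool_rot: [0.88, 0.474, 0.0, -0.0]
ft_force: [0.6, 0.0, -0.2]
grip_width: 0.0872
```

Emit:
drive_tool:
  series:
    - [0.054,0.018,0,0,0,-8.4,1]
    - [0.051,0.026,0,0,0,-8.4,1]
    - [0.047,0.033,0,0,0,-8.4,1]
    - [0.042,0.039,0,0,0,-8.4,1]
    - [0.03,0.04,0,0,0,-8.4,1]

```text
time: 1.35
position: [0.6003, -0.2551, 0.222]
tool_rot: [0.651, 0.759, -0.0, -0.0]
ft_force: [0.9, -0.4, 0.3]
grip_width: 0.0872
```

```bash
python3 - <<'E'
from h import *
plan(B(-.120+.0858,-.176-.080,.098),4)
E
```

```text
tcp goal [ 0.6026 -0.2484  0.079 ] now [ 0.6003 -0.2551  0.222 ] F [ 0.9 -0.4  0.3] w 0.0872 t 1.35 q [-0.57  0.57  1.36  0.    1.22 -0.72]
[0.0015, 0.0009, 0.0358] [-0.01, -0.01, -0.0]
[0.0016, 0.0008, 0.0358] [-0.01, -0.01, -0.0]
[0.0016, 0.0008, 0.0358] [-0.01, -0.01, -0.0]
[0.0016, 0.0008, 0.0358] [-0.01, -0.01, -0.0]
```

Emit:
drive_tool:
  series:
    - [0.003,0.0015,0.03,0,0,0,1]
    - [0.003,0.0015,0.035,0,0,0,1]
    - [0,0,0.035,0,0,0,1]
    - [0,0,0.028,0,0,0,1]
    - [0,0,0.015,0,0,0,1]

```text
time: 1.98
position: [0.6, -0.2498, 0.0773]
tool_rot: [0.654, 0.757, -0.0, -0.002]
ft_force: [0.0, -0.0, -0.5]
grip_width: 0.0868
```

Emit:
drive_tool:
  series:
    - [0,0,0,0,0,0,0.5]
    - [0,0,0,0,0,0,0.1]
    - [0,0,0,0,0,0,0.1]
    - [0,0,0,0,0,0,0.1]
    - [0,0,0,0,0,0,0.1]
  squeeze: 20

```text
time: 2.6
position: [0.6014, -0.2507, 0.0801]
tool_rot: [0.654, 0.757, 0.0, 0.0]
ft_force: [-0.5, 0.3, 0.8]
grip_width: 0.0452
```

```bash
python3 - <<'E'
from h import *
plan(B(-.120+.0858,-.176-.080,.098),1)
im,d,W=pts('scene'); cv2.imwrite('pics/s1.png',cv2.resize(im[200:400,180:440],None,fx=3,fy=3))
f=np.linspace(.305,1.09,11)
p=np.stack([.09*np.cos(f),.09*np.sin(f)],1);print((np.diff(p,axis=0)*1000).round(1).tolist())
E
```

```text
tcp goal [ 0.6026 -0.2484  0.079 ] now [ 0.6014 -0.2507  0.0801] F [-0.5  0.3  0.8] w 0.0452 t 2.6 q [-0.57  0.74  1.47  0.    0.93 -0.71]
[0.0022, 0.0015, 0.0011] [0.04, 0.03, -0.33]
[[-2.4, 6.6], [-2.9, 6.4], [-3.4, 6.2], [-3.9, 5.9], [-4.3, 5.6], [-4.7, 5.2], [-5.1, 4.8], [-5.5, 4.4], [-5.8, 4.0], [-6.1, 3.5]]
```

View pics/s1.png

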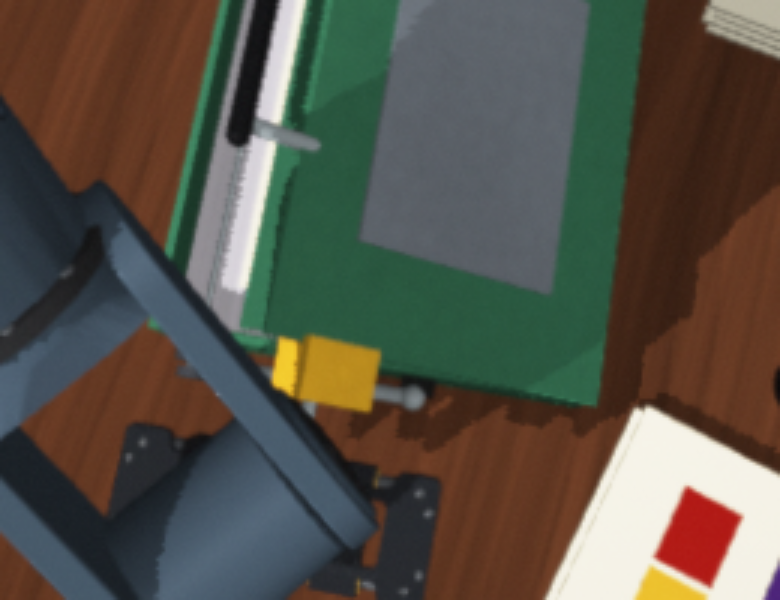

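Picture s1: the gripper straddles the handle just below the socket (330,370), clear of it. The fingers are still closing.

Emit:
drive_tool:
  series:
    - [0,0,0,0,0,0,0.0]
    - [0,0,0,0,0,0,0.0]
    - [0,0,0,0,0,0,0.0]
    - [0,0,0,0,0,0,0.0]
    - [0,0,0,0,0,0,0.0]
  squeeze: 20

```text
time: 3.28
position: [0.6032, -0.2504, 0.0798]
tool_rot: [0.654, 0.757, 0.001, 0.002]
ft_force: [4.9, 2.1, -0.6]
grip_width: 0.0174
```

Emit:
drive_tool:
  series:
    - [0,-0.0024,-0.0066,0,0,0,0.0]
    - [0,-0.0029,-0.0064,0,0,0,0.0]
    - [0,-0.0034,-0.0062,0,0,0,0.0]
    - [0,-0.0039,-0.0059,0,0,0,0.0]
    - [0,-0.0043,-0.0056,0,0,0,0.0]

```text
time: 3.9
position: [0.5885, -0.2527, 0.1114]
tool_rot: [0.654, 0.756, 0.003, 0.004]
ft_force: [8.3, 4.0, -0.8]
grip_width: 0.0174
```

Emit:
drive_tool:
  series:
    - [0,-0.0047,-0.0052,0,0,0,0.0]
    - [0,-0.0051,-0.0048,0,0,0,0.0]
    - [0,-0.0055,-0.0044,0,0,0,0.0]
    - [0,-0.0058,-0.004,0,0,0,0.0]
    - [0,0,0,0,0,0,0.0]

```text
time: 4.53
position: [0.5694, -0.2558, 0.1322]
tool_rot: [0.654, 0.756, 0.004, 0.006]
ft_force: [8.0, 6.9, 9.1]
grip_width: 0.0172
```

```bash
python3 - <<'E'
from h import *
f=1.057
plan(B(-.120+.09*np.cos(f),-.176-.080,.071+.09*np.sin(f)),1)
E
```

```text
tcp goal [ 0.5615 -0.2546  0.1304] now [ 0.5694 -0.2558  0.1322] F [8.  6.9 9.1] w 0.0172 t 4.53 q [-0.6   0.63  1.53  0.01  0.97 -0.75]
[0.0023, -0.0077, 0.0017] [0.77, 0.21, -0.42]
```

Emit:
drive_tool:
  series:
    - [0,-0.004,-0.001,0,0,0,0.0]
    - [0,-0.004,0,0,0,0,0.0]
    - [0,-0.003,0,0,0,0,0.0]
    - [0,0,0,0,0,0,0.0]

```text
time: 5.03
position: [0.5629, -0.2571, 0.1359]
tool_rot: [0.655, 0.756, 0.007, 0.01]
ft_force: [13.7, 12.4, 18.3]
grip_width: 0.0176
```

```bash
python3 - <<'E'
from h import *
f=1.057
plan(B(-.120+.09*np.cos(f),-.176-.080,.071+.09*np.sin(f)),1)
im,d,W=pts('top'); cv2.imwrite('pics/t1.png',cv2.resize(im[130:270,340:500],None,fx=4,fy=4)); np.save('t1.npy',W);cv2.imwrite('t1f.png',im)
im,d,W=pts('scene'); cv2.imwrite('pics/s2f.png',im); np.save('s2.npy',W)
E
```

```text
tcp goal [ 0.5615 -0.2546  0.1304] now [ 0.5629 -0.2571  0.1359] F [13.7 12.4 18.3] w 0.0176 t 5.03 q [-0.61  0.62  1.54  0.01  0.96 -0.77]
[0.0027, -0.0012, 0.0055] [1.32, 0.36, -0.5]
```

View pics/t1.png

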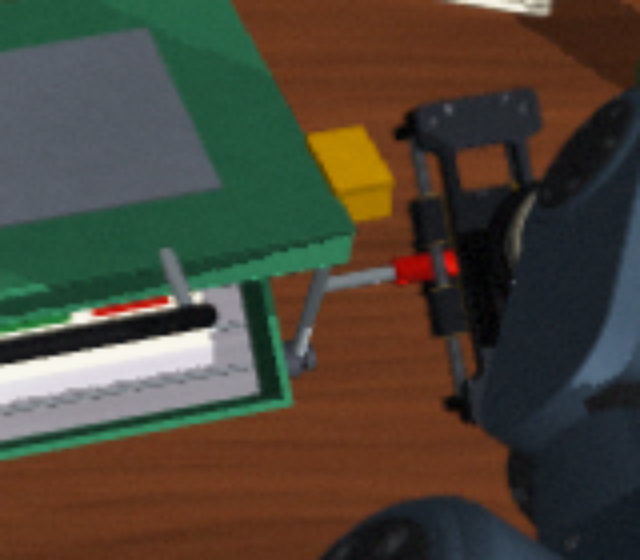

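Picture t1: the rod has swung up from the pivot at (300,355), and the red grip is held at (425,268). Next I measure its angle.

```bash
python3 - <<'E'
from h import *
V,U=np.mgrid[0:400,0:640]
for n,f,(u0,u1,v0,v1) in [('t1','t1f.png',(436,458,188,204)),('s2','pics/s2f.png',(240,330,320,390))]:
    W=np.load(n+'.npy'); im=cv2.imread(f).astype(int)
    m=(im[...,2]>110)&(im[...,1]<60)&(im[...,0]<60)&(U>=u0)&(U<=u1)&(V>=v0)&(V<=v1)&(W[...,2]>.05)
    P=W[m]; print(n,m.sum(),np.median(P,0) if m.any() else '')
    for p in P[::8]:
        q=p-O; print(np.round([q@bx,q@by,q@bz],4))
W=np.load('t1.npy')
for v,u in [(202,422),(201,424),(201,428),(200,432),(199,436),(198,438),(206,419),(210,417),(215,415),(218,415),(204,421),(200,421)]:
    q=W[v,u]-O; print('pin/rod',(u,v),np.round([q@bx,q@by,q[2]],4))
f=1.057;print('want handle box',-.12+.09*np.cos(f),.071+.09*np.sin(f))
E
```

```text
t1 73 [ 0.56198647 -0.23854041  0.15587031]
[-0.0679 -0.2617  0.1532]
[-0.0678 -0.2442  0.1564]
[-0.0681 -0.2299  0.1586]
[-0.073  -0.2598  0.1551]
[-0.0724 -0.2403  0.1572]
[-0.0731 -0.229   0.1584]
[-0.0786 -0.26    0.1584]
[-0.0774 -0.24    0.1552]
[-0.079  -0.2335  0.1573]
[-0.0811 -0.2328  0.151 ]
s2 0 
pin/rod (422, 202) [-0.0775 -0.1822  0.1522]
pin/rod (424, 201) [-0.0759 -0.1877  0.1527]
pin/rod (428, 201) [-0.0777 -0.198   0.1527]
pin/rod (432, 200) [-0.077  -0.2096  0.1505]
pin/rod (436, 199) [-0.0763 -0.2202  0.1515]
pin/rod (438, 198) [-0.0747 -0.2248  0.1543]
pin/rod (419, 206) [-0.0862 -0.1778  0.1354]
pin/rod (417, 210) [-0.0957 -0.1762  0.1174]
pin/rod (415, 215) [-0.1082 -0.1735  0.1002]
pin/rod (415, 218) [-0.1165 -0.1759  0.0869]
pin/rod (421, 204) [-0.0817 -0.2284 -0.0008]
pin/rod (421, 200) [-0.0721 -0.1785  0.159 ]
want handle box -0.07576617499866783 0.14937964484323413
```

Emit:
drive_tool:
  series:
    - [0,-0.003,0.002,0,0,0,0.0]
    - [0,-0.003,0.001,0,0,0,0.0]
    - [0,0,0,0,0,0,0.0]
    - [0,0,0,0,0,0,0.0]

```text
time: 5.62
position: [0.5619, -0.258, 0.1357]
tool_rot: [0.655, 0.756, 0.009, 0.015]
ft_force: [21.7, 16.8, 24.7]
grip_width: 0.0173
```

```bash
python3 - <<'E'
from h import *
im,d,W=pts('top'); U=np.mgrid[0:400,0:640][1];V=np.mgrid[0:400,0:640][0]
W0=np.load('t1.npy');i0=cv2.imread('t1f.png')
for I,w in ((i0,W0),(im,W)):
    I=I.astype(int); m=(I[...,2]>110)&(I[...,1]<60)&(I[...,0]<60)&(U>=436)&(U<=455)&(V>=186)&(V<=206)&(w[...,2]>.05)
    q=w[m]-O; print(m.sum(),(q@bx).mean(),(q[:,2]).mean(),U[m].mean(),V[m].mean())
E
```

```text
73 -0.07374982895757448 0.15931602442811 444.8767123287671 196.36986301369862
73 -0.07446360949108045 0.1590397163013617 444.94520547945206 196.64383561643837
```

The rod is at its stop: 6 mm commanded gave only 1 mm of motion, with the force rising. Releasing.

Emit:
drive_tool:
  series:
    - [0,0.003,0,0,0,0,0.3]
    - [0,0,0,0,0,0,0.6]
    - [0,0,0,0,0,0,0.9]
    - [0,0,0,0,0,0,0.9]
    - [0,0,0,0,0,0,0.9]

```text
time: 6.3
position: [0.5483, -0.2577, 0.1258]
tool_rot: [0.654, 0.757, -0.0, -0.002]
ft_force: [1.2, -0.1, -0.8]
grip_width: 0.0585
```

```bash
python3 - <<'E'
from h import *
f=1.057
plan(B(-.120+.09*np.cos(f),-.176-.090,.071+.09*np.sin(f)),1)
im,d,W=pts('top'); U=np.mgrid[0:400,0:640][1];V=np.mgrid[0:400,0:640][0]
for I,w in ((im,W),):
    I=I.astype(int); m=(I[...,2]>110)&(I[...,1]<60)&(I[...,0]<60)&(U>=436)&(U<=455)&(V>=186)&(V<=206)&(w[...,2]>.05)
    q=w[m]-O; print(m.sum(),(q@bx).mean(),(q[:,2]).mean(),U[m].mean(),V[m].mean())
E
```

```text
tcp goal [ 0.563  -0.2645  0.1304] now [ 0.5483 -0.2577  0.1258] F [ 1.2 -0.1 -0.8] w 0.0585 t 6.3 q [-0.62  0.62  1.57 -0.    0.96 -0.77]
[-0.0088, 0.0135, -0.0047] [-0.15, -0.11, -0.34]
61 -0.07447799042656819 0.16173877108792556 444.78688524590166 196.672131147541
```

Emit:
drive_tool:
  series:
    - [-0.006,0.012,0,0,0,0,1]
    - [-0.004,0,-0.02,0,0,0,1]
    - [0,0,-0.05,0,0,0,1]
    - [0,0,-0.06,0,0,0,1]
    - [0,0,-0.06,0,0,0,1]

```text
time: 6.98
position: [0.5635, -0.2666, 0.3183]
tool_rot: [0.654, 0.757, -0.0, -0.0]
ft_force: [1.2, -0.8, -1.0]
grip_width: 0.0868
```

Emit:
drive_tool:
  series:
    - [0,0,-0.06,0,0,0,1]
    - [0,0,-0.03,0,0,0,1]
    - [0,0,0,0,0,0,1]

```text
time: 7.35
position: [0.5646, -0.2673, 0.4101]
tool_rot: [0.654, 0.757, 0.0, 0.004]
ft_force: [-1.0, -0.5, 0.2]
grip_width: 0.0868
```

```bash
python3 - <<'E'
from h import *
im,d,W=pts('scene'); cv2.imwrite('pics/s3.png',cv2.resize(im[130:400,180:440],None,fx=2.2,fy=2.2)); np.save('s3.npy',W)
b,g,r=[im[...,i].astype(int) for i in range(3)];V,U=np.mgrid[0:400,0:640]
m=(U>250)&(U<285)&(V>165)&(V<252)&(im.max(2)<45)&(W[...,2]>.27)&(W[...,2]<.33)
P=W[m];print(m.sum(),P.mean(0),P.max(0),P.min(0))
plan(np.array([.5175,-.0025,.309])+[0,0,.08],5)
E
```

```text
422 [ 0.51862874 -0.00451743  0.31462792] [0.53206232 0.06123738 0.31752805] [ 0.5039024  -0.0684029   0.31032629]
tcp goal [ 0.5175 -0.0025  0.37  ] now [ 0.5636 -0.2666  0.4072] F [-0.2 -0.6 -0.7] w 0.0868 t 7.4 q [-0.62  0.38  1.17 -0.    1.59 -0.77]
[0.0536, -0.0014, 0.0074] [0.02, 0.02, -0.07]
[0.0536, -0.0014, 0.0074] [0.02, 0.02, -0.07]
[0.0536, -0.0013, 0.0074] [0.02, 0.02, -0.07]
[0.0536, -0.0012, 0.0074] [0.02, 0.02, -0.07]
[0.0536, -0.0012, 0.0074] [0.02, 0.02, -0.07]
```

View pics/s3.png

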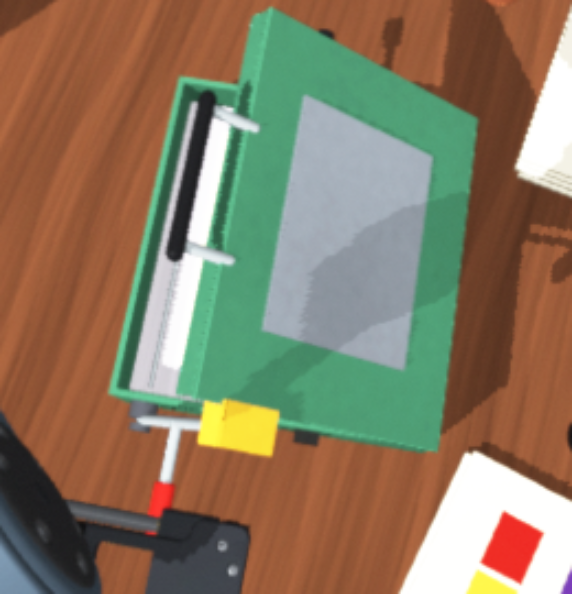

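Picture s3: the rod stands from the pivot (142,415) up under the socket (235,425), and the hood is undisturbed. Next the bar at (190,175).

Emit:
drive_tool:
  series:
    - [0.0535,-0.001,0,0,0,0,1]
    - [0.0535,-0.0015,0,0,0,0,1]
    - [0.0535,-0.001,0,0,0,0,1]
    - [0.0535,-0.0015,0,0,0,0,1]
    - [0.0535,-0.001,0,0,0,0,1]
  squeeze: 15

```text
time: 8.02
position: [0.5169, -0.0008, 0.404]
tool_rot: [0.654, 0.757, -0.001, -0.002]
ft_force: [1.4, 0.1, 0.2]
grip_width: 0.087
```

Emit:
drive_tool:
  series:
    - [0,0,0.02,0,0,0,1]
    - [0,0,0,0,0,0,1]

```text
time: 8.28
position: [0.5163, -0.0015, 0.3833]
tool_rot: [0.653, 0.757, -0.002, -0.003]
ft_force: [-0.6, 0.0, 0.1]
grip_width: 0.0871
```

```bash
python3 - <<'E'
from h import *
plan(np.array([.5175,-.0025,.3135]),3)
E
```

```text
tcp goal [ 0.5175 -0.0025  0.2945] now [ 0.5163 -0.0015  0.3833] F [-0.6  0.   0.1] w 0.0871 t 8.28 q [-0.22  0.22  1.46 -0.    1.46 -0.37]
[-0.0005, 0.0006, 0.0296] [-0.14, -0.05, -0.09]
[-0.0004, 0.0005, 0.0296] [-0.14, -0.05, -0.09]
[-0.0004, 0.0004, 0.0296] [-0.14, -0.05, -0.09]
```

Emit:
drive_tool:
  series:
    - [0,0.001,0.03,0,0,0,1]
    - [0,0,0.03,0,0,0,1]
    - [0,0,0.019,0,0,0,1]
    - [0,0,0.008,0,0,0,1]
    - [0,0,0,0,0,0,0.6]

```text
time: 8.9
position: [0.5192, -0.0029, 0.2991]
tool_rot: [0.654, 0.757, -0.0, -0.001]
ft_force: [-0.2, -0.2, -0.6]
grip_width: 0.0825
```

Emit:
drive_tool:
  series:
    - [0,0,0,0,0,0,0.3]
    - [0,0,0,0,0,0,0]
    - [0,0,0,0,0,0,0]
    - [0,0,0,0,0,0,0]
    - [0,0,0,0,0,0,0]

```text
time: 9.52
position: [0.5192, -0.0023, 0.2997]
tool_rot: [0.654, 0.757, 0.0, 0.0]
ft_force: [0.8, 0.8, 0.2]
grip_width: 0.0353
```

Emit:
drive_tool:
  series:
    - [0,0,0,0,0,0,0]
    - [0,0,0,0,0,0,0]
    - [0,0,0,0,0,0,0]
    - [0,0,0,0,0,0,0]
    - [0,0,0,0,0,0,0]

```text
time: 10.15
position: [0.5177, -0.0026, 0.2994]
tool_rot: [0.654, 0.757, -0.001, -0.001]
ft_force: [-4.5, -0.5, 2.5]
grip_width: 0.0133
```

```bash
python3 - <<'E'
from h import *
plan(np.array([.5175,-.0025,.3135]),1)
g=np.array(robot.get_obs()['position'])+[0,0,.019]-[0,0,.0045]; q=g-H; r=np.hypot(q@bx,q[2]); print('bar r,beta',r,np.arctan2(q[2],-(q@bx)))
th=.72-np.arange(0,.241,.02); p=.31*np.stack([-np.cos(th),np.sin(th)],1)
print((np.diff(p,axis=0)*1000).round(1).tolist())
E
```

```text
tcp goal [ 0.5175 -0.0025  0.2945] now [ 0.5177 -0.0026  0.2994] F [-4.5 -0.5  2.5] w 0.0133 t 10.15 q [-0.22  0.3   1.6  -0.    1.25 -0.37]
[0.0001, -0.0001, 0.005] [-0.2, -0.0, -0.32]
bar r,beta 0.3148574732526185 0.7470993660660665
[[-4.0, -4.7], [-3.9, -4.8], [-3.9, -4.9], [-3.8, -4.9], [-3.7, -5.0], [-3.6, -5.1], [-3.4, -5.2], [-3.3, -5.2], [-3.2, -5.3], [-3.1, -5.3], [-3.0, -5.4], [-2.9, -5.5]]
```

Bar gripped (13.3 mm). Lowering along the arc in steps.

Emit:
drive_tool:
  series:
    - [0,-0.004,0.0047,0,0,0,0]
    - [0,-0.0039,0.0048,0,0,0,0]
    - [0,-0.0039,0.0049,0,0,0,0]
    - [0,-0.0038,0.0049,0,0,0,0]
    - [0,-0.0037,0.005,0,0,0,0]

```text
time: 10.78
position: [0.4991, -0.0054, 0.2758]
tool_rot: [0.654, 0.757, -0.001, -0.0]
ft_force: [-5.0, -2.9, 5.0]
grip_width: 0.0136
```

```bash
cat >> h.py <<'E'
def hood(name='scene'):
    im,d,W=pts(name); V,U=np.mgrid[0:400,0:640]; i=im.astype(int)
    g=(U>300)&(U<400)&(V>150)&(V<330)&(abs(i[...,2]-i[...,1])<25)&(abs(i[...,0]-i[...,1])<30)&(i[...,1]>60)&(W[...,2]>.12)&(W[...,2]<.33)
    P=W[g]
    for _ in range(6):
        c=P.mean(0); n=np.linalg.svd(P-c,full_matrices=False)[2][2]; P=P[abs((P-c)@n)<.006] if len(P)>300 else P
    n*=np.sign(n[2]); q=c-H
    print('hood th',np.arctan2(n@bx,n[2]).round(4),'n.by',(n@by).round(3),len(P),'win beta',np.arctan2(q[2],-(q@bx)).round(4)); return im,W
E
python3 - <<'E'
from h import *
im,W=hood(); cv2.imwrite('pics/s4.png',im)
o=robot.get_obs();g=np.array(o['position'])+[0,0,.0105]; q=g-H; print('bar r,beta',np.hypot(q@bx,q[2]),np.arctan2(q[2],-(q@bx)),o['ft_force'])
E
```

```text
hood th 0.625 n.by -0.001 6567 win beta 0.6913
bar r,beta 0.3116199733977794 0.6379100737059192 [-5.12458387 -2.32703843  3.00301047]
```

Emit:
drive_tool:
  series:
    - [0,-0.0036,0.0051,0,0,0,0]
    - [0,-0.0034,0.0052,0,0,0,0]
    - [0,-0.0033,0.0052,0,0,0,0]
    - [0,-0.0032,0.0053,0,0,0,0]

```text
time: 11.32
position: [0.4854, -0.0075, 0.2547]
tool_rot: [0.653, 0.757, -0.001, -0.001]
ft_force: [-5.3, -2.2, 4.8]
grip_width: 0.0134
```

```bash
python3 - <<'E'
from h import *
im,W=hood(); cv2.imwrite('pics/s5.png',cv2.resize(im[130:400,180:440],None,fx=2.2,fy=2.2)); it,_=robot.camera('top'); cv2.imwrite('pics/t5.png',cv2.resize(it[130:260,370:480],None,fx=4.5,fy=4.5))
o=robot.get_obs();g=np.array(o['position'])+[0,0,.0105]; q=g-H; print('bar r,beta',np.hypot(q@bx,q[2]),np.arctan2(q[2],-(q@bx)),o['ft_force'])
E
```

```text
hood th 0.5446 n.by 0.0 6674 win beta 0.6127
bar r,beta 0.31119487313760436 0.5570906340427566 [-5.48470955 -2.33934968  0.9319938 ]
```

View pics/t5.png

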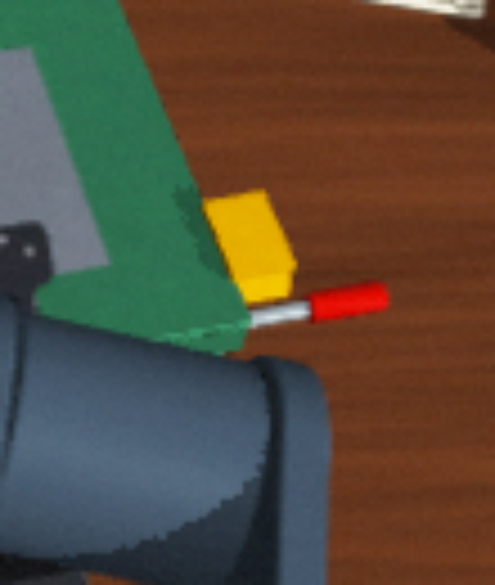

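Picture t5: the socket (250,250) sits right above the rod, whose red pin is still up at (345,303). The hood reads 0.545. Lowering in small steps from here.

Emit:
drive_tool:
  series:
    - [0,-0.0013,0.0022,0,0,0,0]
    - [0,-0.0013,0.0022,0,0,0,0]
    - [0,0,0,0,0,0,0]

```text
time: 11.8
position: [0.4826, -0.008, 0.25]
tool_rot: [0.653, 0.757, -0.001, -0.001]
ft_force: [-5.7, -1.6, 3.2]
grip_width: 0.0135
```

Emit:
drive_tool:
  series:
    - [0,-0.0013,0.0022,0,0,0,0]
    - [0,-0.0006,0.0011,0,0,0,0]
    - [0,0,0,0,0,0,0]

```text
time: 12.18
position: [0.4818, -0.0081, 0.2485]
tool_rot: [0.653, 0.757, -0.0, 0.0]
ft_force: [-6.2, -1.2, 12.7]
grip_width: 0.0135
```

```bash
python3 - <<'E'
from h import *
im,W=hood()
o=robot.get_obs();g=np.array(o['position'])+[0,0,.0105]; q=g-H; print('bar r,beta',np.hypot(q@bx,q[2]),np.arctan2(q[2],-(q@bx)),o['ft_force'])
E
```

```text
hood th 0.5221 n.by -0.0 6672 win beta 0.5908
bar r,beta 0.3109612588651509 0.5367014432300579 [-6.6353423  -0.71443219 11.99957245]
```

Emit:
drive_tool:
  series:
    - [0,-0.0006,0.0012,0,0,0,0]
    - [0,-0.0006,0.0012,0,0,0,0]
    - [0,0,0,0,0,0,0]

```text
time: 12.6
position: [0.4817, -0.0082, 0.2477]
tool_rot: [0.654, 0.757, 0.001, 0.002]
ft_force: [-7.7, 0.5, 22.2]
grip_width: 0.0138
```

```bash
python3 - <<'E'
from h import *
im,W=hood()
o=robot.get_obs();g=np.array(o['position'])+[0,0,.0105]; q=g-H; print('bar r,beta',np.hypot(q@bx,q[2]),np.arctan2(q[2],-(q@bx)),o['ft_force'])
E
```

```text
hood th 0.5212 n.by -0.0 6668 win beta 0.5898
bar r,beta 0.31065348742818943 0.5343529469973269 [-7.1972475   0.22806677 20.68401333]
```

Seated: the motion stopped at hood 0.521 while the force rose to 22 N. Relaxing the push, then releasing.

Emit:
drive_tool:
  series:
    - [0,0.0015,-0.003,0,0,0,0]
    - [0,0,0,0,0,0,0.2]
    - [0,0,0,0,0,0,0.5]
    - [0,0,0,0,0,0,0.6]
    - [0,0,0,0,0,0,0.6]

```text
time: 13.28
position: [0.4829, -0.0077, 0.2473]
tool_rot: [0.654, 0.757, 0.0, 0.0]
ft_force: [-0.3, 0.2, -0.1]
grip_width: 0.0395
```

Emit:
drive_tool:
  series:
    - [0,0,0,0,0,0,0.6]
    - [0,0,-0.02,0,0,0,0.6]
    - [0,0,-0.05,0,0,0,0.6]
    - [0,0,-0.06,0,0,0,0.6]
    - [0,0,-0.06,0,0,0,0.6]

```text
time: 13.9
position: [0.4823, -0.0077, 0.4392]
tool_rot: [0.654, 0.757, 0.0, -0.0]
ft_force: [2.0, -0.7, -0.7]
grip_width: 0.0522
```

Emit:
drive_tool:
  series:
    - [0,-0.05,-0.02,0,0,0,0.6]
    - [-0.06,-0.02,0,0,0,0,0.6]
    - [-0.06,0,0,0,0,0,0.6]
    - [-0.06,0,0,0,0,0,0.6]
    - [-0.06,0,0,0,0,0,0.6]

```text
time: 14.52
position: [0.4484, -0.2565, 0.4576]
tool_rot: [0.654, 0.757, 0.0, 0.0]
ft_force: [0.7, -0.4, 0.1]
grip_width: 0.0524
```

Emit:
drive_tool:
  series:
    - [-0.06,0,0,0,0,0,0.6]
    - [-0.06,0,0,0,0,0,0.6]
    - [0,0,0,0,0,0,0.6]

```text
time: 14.9
position: [0.4656, -0.3776, 0.455]
tool_rot: [0.655, 0.755, -0.0, -0.001]
ft_force: [-1.0, -0.3, -0.1]
grip_width: 0.0525
```

```bash
python3 - <<'E'
from h import *
im,W=hood(); it,_=robot.camera('top')
cv2.imwrite('pics/end.png',np.hstack([cv2.resize(im[30:400,180:440],(390,555)),cv2.resize(it[130:270,360:460],(390,555))]))
for i,w in ((im,W),):
    b,g,r=[i[...,k].astype(int) for k in range(3)];V,U=np.mgrid[0:400,0:640]
    m=(U>245)&(U<300)&(V>335)&(V<395)&(r>120)&(g<70)&(b<70)&(w[...,2]>.05); q=w[m]-O
    print('red',m.sum(),(q@bx).mean(),(q@by).mean(),q[:,2].mean())
print(robot.get_obs()['time'])
E
```

```text
hood th 0.5231 n.by -0.001 6692 win beta 0.592
red 242 -0.07582051526917603 -0.24900154885443032 0.15703833555217972
15.0
```

View pics/end.png

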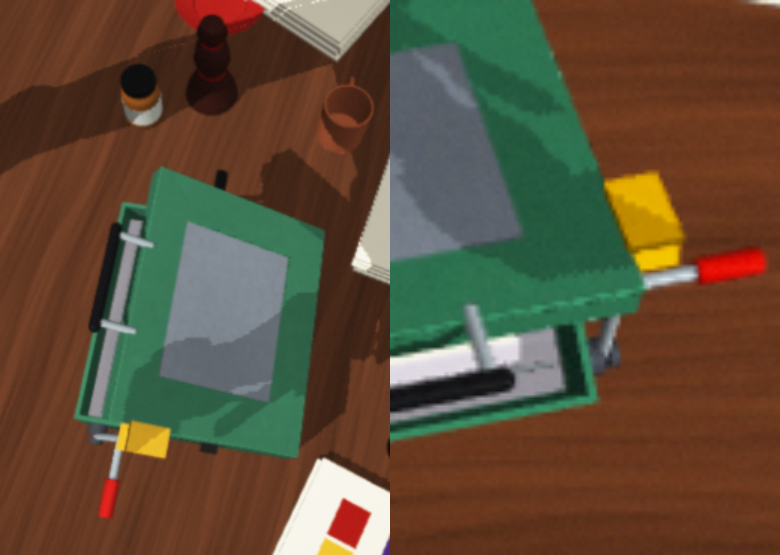

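End picture: hood resting on the upright rod with the socket (145,440) over its tip, red grip up at (108,498), jar (140,95) and brush (212,65) standing. The arm is clear of everything.

```bash
python3 -c "
from rig import robot
print(robot.hand_in())"
```

```text
the job is handed in; nothing more can be done
None
```

The prop rod is up at its stop and the hood is lowered onto it, with the socket seated on the ball tip. I handed the job in at about 15 s, with the arm backed well away and touching nothing.

- **Rod:** The last check put the red grip at box x -75.8 mm, which is where it should be at the 1.057 stop. In the final push, 6 mm commanded gave only 1 mm of motion.
- **Hood:** It was lowered slowly until motion stopped at 0.521 with the force at 22 N. After release it read 0.523, against the stated 0.52 or so.
- **Surroundings:** In the last picture the ink jar and fibre brush are standing. I never went near them or the vent lever, but I judged this by eye and did not measure their positions.
- **Disagreements:** A rough slope along the rod's visible top edge gave about 1.02 rad instead of 1.057. I put that down to depth noise, because the grip position and the hard stop both agreed with 1.057. I inferred that the ball is seated from the hood angle and the force; the inside of the socket cannot be seen.

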